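# Take in the specimen at the service window

## Robot

A 6-joint arm with a two-finger parallel gripper is mounted at the origin on the work surface. World frame = base frame: x ahead of the robot, y to its left, z up, the work surface at z = 0. Lengths are in m, angles in rad, forces in N, time in s.
With the tool pointing down it reaches from about 0.35 to 0.975 m from the base axis. Payload 4.9 kg.
Tool frame: the origin (TCP) lies between the finger pads; the fingertips stand 8 mm ahead of it and the grasp point (between the pads) lies 11 mm behind it; z points along the fingers, y is the line along which they close (so a half turn about z gives the same grasp; the last joint's range is limited). The gripper opens to 85 mm and grips with 20 to 120 N. Pads are 22 mm wide; open, the fingers measure 114 mm over their backs; the gripper's body (76 mm by 85 mm) begins 54 mm behind the grasp point. The pads swing forward as they close: fully open they stand 13 mm farther back than shut.
Start: joints at [1.124, 0.053, 1.613, -0, 1.476, -0.119], TCP at [0.201, 0.592, 0.239] pointing down, gripper open.
Joint ranges: [-3.01, 3.01], [-1.01, 2.22], [0.06, 2.58], [-1.02, 4.17], [0.09, 2.62], [-3.14, 3.14]. Speed limits (rad/s): [2.57, 2.57, 3.14, 3.14, 3.14, 3.14].

## Interface

Orientations are given as a unit quaternion [x, y, z, w].
In Python, from plant import * gives the robot as it stands. Calls block until the motion is done:
- goto(position, orientation): joint-space move of the TCP to a pose.
- move_linear(position, rotation=None, speed=0.15, max_force=None): straight line of the TCP; rotation=None keeps the orientation; speed is the mean speed in m/s. With max_force (N) it stops when the force on the tool has changed by that much, and returns True; else False.
- goto_joints(angles): joint-space move.
- gripper_open() and grab(force=None): open the fingers fully, or close them until they stop; force is the grip in N (None keeps the last).
- dwell(seconds).
- ik(position, orientation): joint angles nearest the present ones, or None.
- sense(): the state.
- snapshot(name): name is "scene" or "top"; returns a dict with "image" (480x640x3 uint8, red, green, blue), "K" (3x3 intrinsics, pixels), "k1" (the pictures are not rectified: a ray, as slopes to the right and down, at radius r is drawn at 1 + k1 r^2 times it, then the intrinsics apply), "world_from_camera" (4x4, takes a point from camera to world coordinates). Camera axes: x right, y up, looking along -z (the intrinsics and any distortion apply to the point x, -y, -z); pixel columns grow to the right and rows downward; lengths in m; the calibration is good to about 2 mm. A picture is of the moment at which its call begins. There is no depth.
A pose or a line that the arm cannot do raises MotionError and nothing moves.
- close_job(): hands the job in; it is judged then, once.
The state is a dict: "time": time; "joints": joint angles; "joint_vel": joint speeds; "joint_efforts": joint torques, N m; "ee_pos": TCP position; "ee_rot": TCP orientation; "wrist_force": force on the tool from outside, world axes, zero at the start; "torque": the same for the moment, N m; "width": finger opening in m; "grip_force": force on a finger pad.
Only numpy, scipy, OpenCV 4.12 (cv2) and the standard library are available. Lean on these libraries where they do the work, as an engineer would, in place of code of your own. Each camera call takes 0.05 s, during which the arm holds its last target. There are 200 camera calls.

## Task

A specimen jar with an orange cap stands in one of the two sliding trays of the service window: with a fingertip hooked behind that tray's blue lip, draw it all the way out to its stop so that the jar comes through upright, and push the other tray, which holds the stamp, fully home under the guard. Do not draw the stamp's tray out and do not pinch the trays' fronts; do not touch the jar or the stamp, and leave the mouse, remote and bottle on the desk where they are.

Things in the scene. Friction and masses are not known exactly. Their poses are not given: they have to be found in the camera images.
- left_tray (a joint): Grey sliding tray on the robot's left, +y of the hatch frame, 112 mm wide, 224 mm long. Value in m: 0 = fully home, 0.130 = fully out at its stop; grows as it slides towards the robot (along -x of the hatch). No spring: stays where left; about 2.5 N of rail friction, 3 to 5 N at the lip moves it. Starts ajar by 15 to 45 mm. Well and pocket floor 17 mm above the desk, side walls reach 37 mm.
- left_lip (a point): Blue upright lip across this tray's front, 112 mm wide, 8 mm thick, top 58 mm above the desk. Directly behind it (+x) is the finger well, 52 mm long, 104 mm wide; then a solid deck 48 mm long, top 37 mm above the desk. Origin: middle of the top edge of the lip's back surface (the surface to hook). Axes as the hatch. At value 0 it is 100 mm in front of the guard's plane.
- left_face (a point): White plate, 6 mm thick, 112 mm wide, on the outer (robot) side of this tray's lip, 12 to 48 mm above the desk (10 mm lower than the lip); the surface to push. Origin: middle of the lower edge of its outer surface, 14 mm in front of the lip's back surface. Axes as the hatch. Fingers on face and lip at once count as pinching.
- left_pocket (a point): Middle of the floor of this tray's pocket (105 by 104 mm, behind the deck), 152.5 mm behind the lip's back surface; moves with the tray. What the tray holds stands within 65 mm of it.
- right_tray (a joint): Grey sliding tray on the robot's right, -y of the hatch frame, 112 mm wide, 224 mm long. Value in m: 0 = fully home, 0.130 = fully out at its stop; grows as it slides towards the robot (along -x of the hatch). No spring: stays where left; about 2.5 N of rail friction, 3 to 5 N at the lip moves it. Starts ajar by 15 to 45 mm. Well and pocket floor 17 mm above the desk, side walls reach 37 mm.
- right_lip (a point): Blue upright lip across this tray's front, 112 mm wide, 8 mm thick, top 58 mm above the desk. Directly behind it (+x) is the finger well, 52 mm long, 104 mm wide; then a solid deck 48 mm long, top 37 mm above the desk. Origin: middle of the top edge of the lip's back surface (the surface to hook). Axes as the hatch. At value 0 it is 100 mm in front of the guard's plane.
- right_face (a point): White plate, 6 mm thick, 112 mm wide, on the outer (robot) side of this tray's lip, 12 to 48 mm above the desk (10 mm lower than the lip); the surface to push. Origin: middle of the lower edge of its outer surface, 14 mm in front of the lip's back surface. Axes as the hatch. Fingers on face and lip at once count as pinching.
- right_pocket (a point): Middle of the floor of this tray's pocket (105 by 104 mm, behind the deck), 152.5 mm behind the lip's back surface; moves with the tray. What the tray holds stands within 65 mm of it.
- hatch: Fixed pass-through: aluminium base plate 8 mm high, 400 mm wide, x = -105 to +125 mm; across it an upright guard of posts, a cross rail 96 to 110 mm above the desk and a clear pane up to 155 mm. Two trays run under the rail, 75 mm either side of the middle. Origin: on the desk under the middle of the guard; x horizontal, square to the guard, away from the robot; y along the guard, z up.
- jar: Specimen jar, white with an orange cap, 44 mm across, 58 mm tall, about 80 g, standing loose in the pocket of one tray. Origin: centre of its underside, z up.
- stamp: Dark wooden hand stamp, 40 mm across the foot, 59 mm tall, standing loose in the pocket of the other tray. Origin: centre of its underside, z up.
- mouse: Black computer mouse lying loose on the desk at the right of the hatch's front, 104 by 60 mm, 35 mm high. Origin: centre of its underside. Leave alone.
- remote: White remote control lying loose on the desk at the left of the hatch's front, 150 by 46 mm, 18 mm high. Origin: centre of its underside. Leave alone.
- sanitiser: Blue bottle with a white cap, 56 mm across, 130 mm tall, standing loose at the left of the hatch. Origin: centre of its underside. Leave alone.
There are look-alikes about, which are no part of the job. What is shaped like the stamp but yellow is not meant. Leave any red look-alike of the jar alone.

How it is judged:
By the outcome, as a careful person would: the job done as asked, in the order asked, and still so for the second after the job is handed in, with the robot touching nothing.
It also fails if it takes over 48 s, if anything falls off the work surface, if the arm or the gripper's body presses on something with over 40 N, if the wrist force passes 120 N, or if a joint passes its speed limit or range.

## Working session

There is one attempt and no reset: what is moved stays moved. The work goes in short steps, each a Python script; the robot and the scene stay as the last script left them, time stands still between calls to the robot, and variables do not carry over. Pictures are saved under pics/ and viewed, at most 10 in all, crops included, and the job is handed in when it is done.

```bash
mkdir -p pics; ls; python3 - <<'E'
from plant import *
import cv2,numpy as np,pickle
for n in("scene","top"):
    s=snapshot(n); cv2.imwrite(f"pics/{n}0.png",s["image"][:,:,::-1]); pickle.dump(s,open(f"{n}0.pkl","wb"))
    print(n,s["K"],s["k1"],s["world_from_camera"])
print(sense())
E
```

```text
pics
scene [[562.90107775   0.         314.82606419]
 [  0.         562.90107775 234.88113892]
 [  0.           0.           1.        ]] -0.12520486619659818 [[-0.65328852 -0.58846467  0.47636482  1.11632105]
 [ 0.75689511 -0.52258302  0.39244971  0.4217346 ]
 [ 0.01799738  0.6169411   0.78680352  0.91162387]
 [ 0.          0.          0.          1.        ]]
top [[508.9529269    0.         312.89466515]
 [  0.         508.9529269  236.87701229]
 [  0.           0.           1.        ]] 0.045719820566559474 [[ 0.02140602  0.9972969  -0.07028992  0.56248945]
 [-0.99967626  0.02231821  0.0122179   0.03724923]
 [ 0.01375362  0.07000562  0.99745178  1.11819146]
 [ 0.          0.          0.          1.        ]]
{'time': 0.1, 'joints': array([ 1.12400292e+00,  5.33227473e-02,  1.61411914e+00, -1.54917578e-05,
        1.47599100e+00, -1.18983872e-01]), 'joint_vel': array([-0.00039273, -0.00030856, -0.00365808,  0.00162361, -0.00296075,
       -0.00067617]), 'joint_efforts': array([-6.06726735e-05, -3.94903457e+01, -3.71361995e+01, -1.00635191e-04,
        3.94015282e-03, -2.69051768e-07]), 'ee_pos': array([0.20099428, 0.59123852, 0.23818859]), 'ee_rot': array([ 1.63171078e-01,  9.86597361e-01, -8.85699030e-04, -2.49429351e-04]), 'wrist_force': array([-0.40062174, -0.11400147,  0.40830325]), 'torque': array([0.04498206, 0.01555488, 0.00782222]), 'grip_force': 0.0, 'width': 0.08565133450964299}
```

View pics/scene0.png

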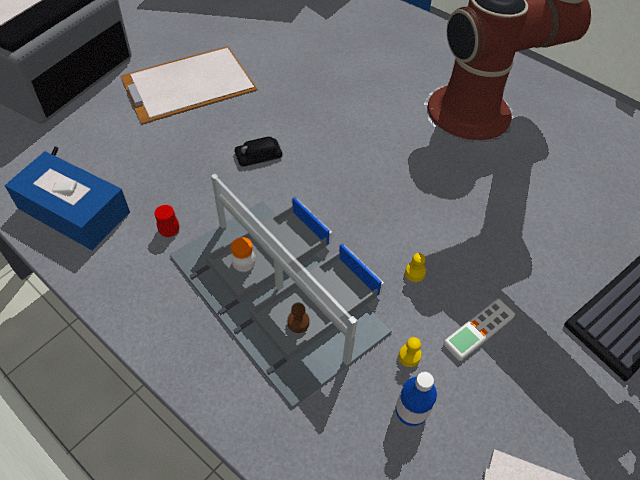

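View pics/top0.png

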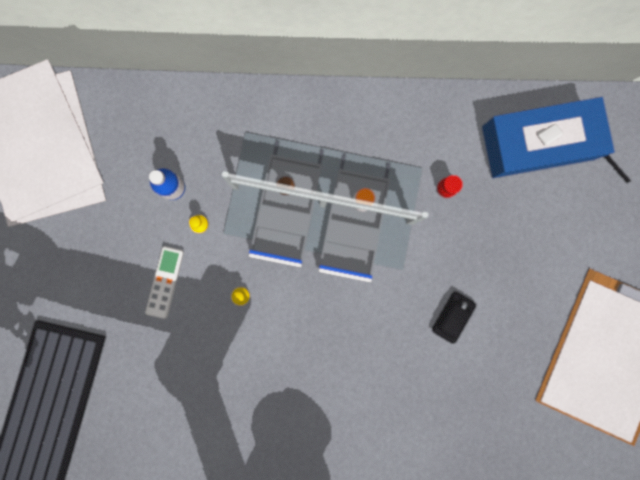

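Candidates for the jar: orange cap at top (365,196) / scene (242,250), and the red look-alike at top (450,186) / scene (167,221). For the stamp: dark brown at top (286,184) / scene (297,318), and yellow ones at top (198,222) and (240,296). By the description the jar is the orange-capped one in the right tray, and the stamp is the brown one in the left tray. I'll check this in a crop and measure.

```bash
cat > h.py <<'E'
import cv2,numpy as np,pickle
def ray(s,uv):
    K=s["K"];k=s["k1"];uv=np.atleast_2d(uv).astype(float)
    d=(uv-[K[0,2],K[1,2]])/[K[0,0],K[1,1]];p=d.copy()
    for _ in range(20): p=d/(1+k*(p**2).sum(1,keepdims=True))
    T=s["world_from_camera"]
    return T[:3,3],np.c_[p[:,0],-p[:,1],-np.ones(len(p))]@T[:3,:3].T
def on(s,uv,z):
    o,d=ray(s,uv); return o+d*((z-o[2])/d[:,2])[:,None]
def proj(s,P):
    T=s["world_from_camera"];c=(np.atleast_2d(P)-T[:3,3])@T[:3,:3]
    p=np.c_[c[:,0],-c[:,1]]/-c[:,2:]; p=p*(1+s["k1"]*(p**2).sum(1,keepdims=True))
    return p*[s["K"][0,0],s["K"][1,1]]+[s["K"][0,2],s["K"][1,2]]
def lips(s,roi):  # upper blue edge per column (top view) -> line on z=.058
    im=s["image"].astype(int);r,g,b=im[...,0],im[...,1],im[...,2]
    m=((b>g+50)&(b>r+60)).astype(np.uint8)
    n,l,st,_=cv2.connectedComponentsWithStats(m)
    out=[]
    for i in range(1,n):
        x,y,w,h,a=st[i]
        if a>60 and roi[0]<x<roi[1] and roi[2]<y<roi[3]:
            out.append((st[i],l==i))
    return sorted(out,key=lambda t:t[0][0])
def edge(s,mask,z=.058):
    c=np.where(mask.any(0))[0]
    P=on(s,[(u,np.argmax(mask[:,u])) for u in c[3:-3]],z)
    e=on(s,[(c[0],np.argmax(mask[:,c[0]])),(c[-1]+1,np.argmax(mask[:,c[-1]]))],z)
    vx,vy,x0,y0=cv2.fitLine(P[:,:2].astype(np.float32),cv2.DIST_HUBER,0,.01,.01).ravel()
    v=np.array([vx,vy]);o=np.array([x0,y0]);v*=np.sign(v[1])
    t=(e[:,:2]-o)@v
    return o+v*t.mean(),np.arctan2(-v[0],v[1]),abs(t[1]-t[0])
E
python3 - <<'E'
from h import *
t=pickle.load(open("top0.pkl","rb"));s=pickle.load(open("scene0.pkl","rb"))
for st,m in lips(t,(230,400,230,300)):
    c,y,w=edge(t,m);print(st,c,y,w)
    v=np.array([-np.sin(y),np.cos(y)])
    print("scene px of top back edge",proj(s,[[*(c-v*.056),.058],[*(c+v*.056),.058]]))
for st,m in lips(s,(280,390,190,300)):print(st)
for n,uv,z in(("ystamp1",(240,296),.03),("ystamp2",(198,222),.03),("mouse",(454,316),.017),("remote",(164,281),.01),("bot",(160,178),.1),("railL",(225,176),.155),("railR",(425,215),.155),("red",(450,186),.04)):print(n,on(t,uv,z)[0])
a=cv2.resize(t["image"][120:310,190:440],None,fx=2.4,fy=2.4,interpolation=3)[:, :,::-1]
cv2.imwrite("pics/crop_t.png",a)
E
```

```text
[249 250  53  13 197] [0.59786044 0.10074843] -0.177703 0.11212324590231698
scene px of top back edge [[338.54464507 244.95405872]
 [378.59073382 283.64030924]]
[320 265  52  14 197] [ 0.56971822 -0.04603804] -0.17416508 0.11006860227116995
scene px of top back edge [[291.31233357 198.42707903]
 [326.75018047 232.32938312]]
[293 197  36  48 533]
[340 244  41  51 644]
ystamp1 [0.5101677  0.17565793 0.03      ]
ystamp2 [0.66553386 0.27000826 0.03      ]
mouse [ 0.47682912 -0.28238514  0.017     ]
remote [0.53824455 0.34202314 0.01      ]
bot [0.74565083 0.33369901 0.1       ]
railL [0.74284546 0.19534944 0.155     ]
railR [ 0.67689985 -0.18712581  0.155     ]
red [ 0.75408878 -0.26681767  0.04      ]
```

View pics/crop_t.png

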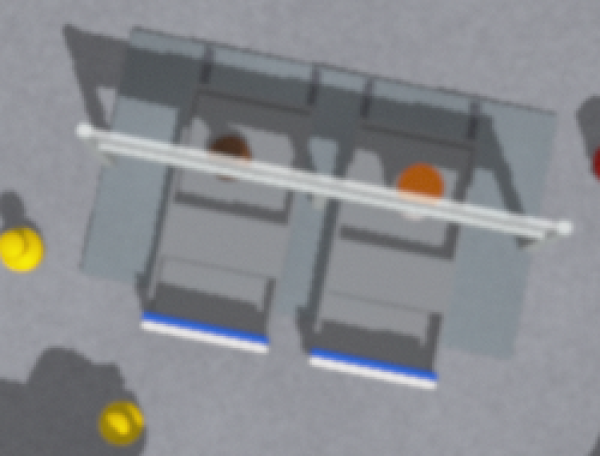

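The crop confirms it: the orange-capped jar is at crop (420,185), in the right tray. The brown stamp is at (228,155), in the left tray. So I pull the right tray, then push the left. The hatch yaw is about -0.175.

```bash
cat > pull.py <<'E'
from plant import *
from h import *
t=pickle.load(open("top0.pkl","rb"))
(_,ml),(_,mr)=lips(t,(230,400,230,300))
c,_,_=edge(t,mr); yaw=-.175
X=np.array([np.cos(yaw),np.sin(yaw)]); q=[np.sin(-yaw/2),np.cos(-yaw/2),0,0]
P=lambda d,z:[*(c+X*d),z]
grab(20)
goto(P(.021,.2),q)
move_linear(P(.021,.08),speed=.15)
print("down hit",move_linear(P(.021,.036),speed=.06,max_force=6),sense()["ee_pos"])
print("touch",move_linear(P(.004,.036),speed=.04,max_force=2),sense()["ee_pos"],sense()["wrist_force"])
print("pull",move_linear(P(.011-.118,.036),speed=.05,max_force=14))
S=sense();p=S["ee_pos"];print(p,S["wrist_force"],"lip moved",(p[:2]-c)@X-.011,S["time"])
for n in("top","scene"):
    s=snapshot(n); cv2.imwrite(f"pics/{n}1.png",s["image"][:,:,::-1]); pickle.dump(s,open(f"{n}1.pkl","wb"))
E
python3 pull.py
```

```text
down hit False [ 0.59069384 -0.04976986  0.03627977]
touch True [ 0.57532829 -0.04701734  0.03601953] [0.24036625 0.25184781 0.51711637]
pull True
[ 0.48203368 -0.03050637  0.03612834] [ 1.07748251 -0.11597922  1.23425562] lip moved -0.10004948521270733 7.4667
```

View pics/scene1.png

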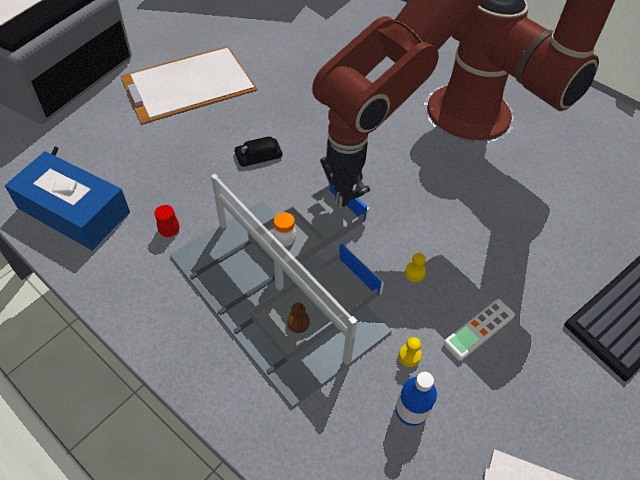

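The tray has come about 0.10 m and the jar is upright at (284,228). I'll press again to confirm the stop, unhook, and push the left tray.

```bash
cat > push.py <<'E'
from plant import *
from h import *
t=pickle.load(open("top0.pkl","rb"))
(_,ml),(_,mr)=lips(t,(230,400,230,300)); yaw=-.175
X=np.array([np.cos(yaw),np.sin(yaw)]); Y=np.array([-X[1],X[0]])
c,_,_=edge(t,mr)
P=lambda d,z:[*(c+X*d),z]
at=lambda:(np.array(sense()["ee_pos"][:2])-c)@X
print("again",move_linear(P(at()-.02,.036),speed=.03,max_force=14),at()-.011)
d=at()+.012
move_linear(P(d,.036),speed=.06); print("unhooked",sense()["wrist_force"])
move_linear(P(d,.16),speed=.15)
c=edge(t,ml)[0]-Y*.008
move_linear(P(-.055,.16),speed=.15)
print("down hit",move_linear(P(-.055,.034),speed=.12,max_force=6),sense()["ee_pos"])
print("touch",move_linear(P(-.018,.034),speed=.04,max_force=2),at())
print("push",move_linear(P(.025,.034),speed=.04,max_force=14),at()+.025)
print("again",move_linear(P(at()+.015,.034),speed=.03,max_force=14),at()+.025)
move_linear(P(at()-.03,.034),speed=.08)
move_linear(P(at(),.2),speed=.15)
goto([.3,.45,.25],[np.sin(.0875),np.cos(.0875),0,0])
print(sense()["time"])
for n in("top","scene"):
    s=snapshot(n); cv2.imwrite(f"pics/{n}2.png",s["image"][:,:,::-1]); pickle.dump(s,open(f"{n}2.pkl","wb"))
s=pickle.load(open("top2.pkl","rb"))
for (st,m),(_,m0) in zip(lips(s,(230,400,215,330)),(lips(t,(230,400,230,300)))):
    e=edge(s,m)[0];print(st,e,"moved",(e-edge(t,m0)[0])@X)
E
python3 push.py
```

```text
again True -0.09989183107543446
unhooked [0.84202981 0.22899274 0.10374541]
down hit False [0.54315561 0.10249161 0.03500711]
touch True -0.0242807156868137
push True 0.02778068732167018
again True 0.02765985879851066
16.7333
[252 236  53  14 206] [0.62631324 0.09543639] moved 0.02894310112777375
[310 312  53  14 216] [ 0.47300947 -0.02847539] moved -0.09828948016314004
```

View pics/top2.png

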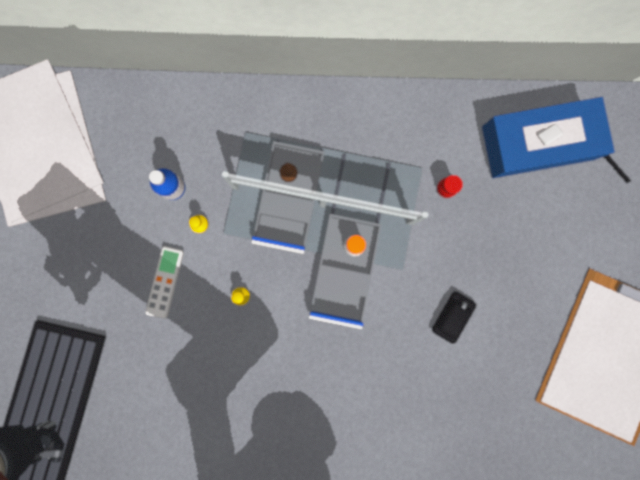

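View pics/scene2.png

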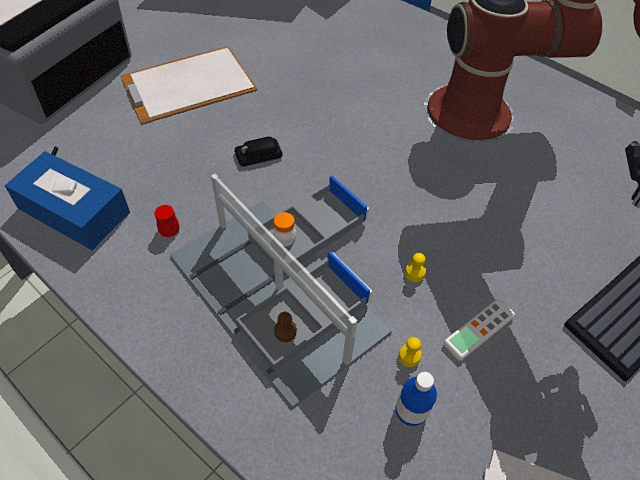

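The lips are now 0.129 m apart along the hatch, against the expected 0.130. Jar (356,245) and stamp (288,172) are upright in the top picture, and nothing else has moved.

```bash
python3 -c "
from plant import *
print(close_job())"
```

```text
the job is handed in; nothing more can be done
None
```

The job is handed in: the jar's tray (right) was drawn out to its stop with the jar upright, then the stamp's tray (left) was pushed fully home, at about 17 s on the robot's clock. The mouse, remote and bottle look unmoved in the last pictures; the hand-in returned no verdict.

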